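# Match the takeaway tub and lid to the started order

## Task

The order on the brown mat has been started with one small closed tub, either round or square. Find the big open tub of the same shape and slide it along the counter, without lifting or tipping it, until it stands wholly on the mat in front of the small tub; then put its own matching lid on it, level and fully down. Leave the small tubs, the other big tub with its lid, and the drink where they are.

Things in the scene. Friction and masses are not known exactly. Their poses are not given: they have to be found in the camera images.
- mat: Thin flat brown mat, 280 (its x) by 220 (its y), 1 mm thick, fixed on the counter, no edge that catches. Origin: its centre; x points away from the robot (yaw within 0.2 rad). The order's small tub stands at x = +85 mm, y = 0 on it; the big tub belongs on the free part nearer the robot (its centre at about x = -45 mm, y = 0 in the mat's frame).
- tub_round: Black plastic takeaway tub, open at the top, filled with fried pieces to about 40 mm. Too wide to grip across. Origin: centre of the underside, z up. Outside height 65, wall 4 (inside diameter 108). About 0.45 kg. Round, outside diameter 116.
- tub_square: Black plastic takeaway tub, open at the top, filled with fried pieces to about 40 mm. Too wide to grip across. Origin: centre of the underside, z up. Outside height 65, wall 4 (inside 108 by 108). About 0.45 kg. Square, outside 116 by 116, sides along its x and y.
- lid_round: Grey plastic lid for tub_round, lying right way up. Origin: centre of the underside of its plug, z up. Plug diameter 92 at its foot to 96, 6 mm deep; above it a flange diameter 124, from 6 to 10 above the origin; on that a pull bar 44 long (along the lid's x), 14 wide (y), from 10 to 30 above the origin. 0.06 kg. Seated, the flange lies on the rim and the lid's origin is 59 above the tub's.
- lid_square: Grey plastic lid for tub_square, lying right way up. Origin: centre of the underside of its plug, z up. Plug 96 by 96, 6 mm deep; above it a flange 124 by 124 (sides along x and y), from 6 to 10 above the origin; on that a pull bar 44 long (along the lid's x), 14 wide (y), from 10 to 30 above the origin. 0.06 kg. Seated, the flange lies on the rim and the lid's origin is 59 above the tub's.
- small_round: Small closed round side tub, black with a grey lid, diameter 64, height 45, 0.18 kg, loose. Origin: centre of the underside. It stands either on the mat (then the order is round) or apart on the counter.
- small_square: Small closed square side tub, black with a grey lid, 64 by 64, height 45, 0.18 kg, loose. Origin: centre of the underside. It stands either on the mat (then the order is square) or apart on the counter.
- cup: White paper hot drink cup with lid, loose bystander: diameter 56 at the foot, 76 at the lid, height 85. Origin: centre of the underside.
Mind the look-alikes: they are no part of the job. Leave any red look-alike of the lid_square alone.

How it is judged (in metres and radians):
On the way, in this order (a step that is already met when the one before it is completed fails the run):
1. the big tub of the same shape as the small tub on the mat has been slid onto the mat and is at rest (((horizontal distance between small_round and mat below 0.13 m and x of tub_round in the frame of mat between -0.09 and 0.03 m and y of tub_round in the frame of mat between -0.056 and 0.056 m and height (world z) of tub_round below 0.01 m and angle between tub_round's own z axis and vertical below 0.08 rad and linear speed of tub_round below 0.02 m/s) or (horizontal distance between small_square and mat below 0.13 m and x of tub_square in the frame of mat between -0.09 and 0.03 m and y of tub_square in the frame of mat between -0.056 and 0.056 m and height (world z) of tub_square below 0.01 m and angle between tub_square's own z axis and vertical below 0.08 rad and linear speed of tub_square below 0.02 m/s))), for 0.2 s.
2. its matching lid is seated on it, while it stands on the mat (((horizontal distance between small_round and mat below 0.13 m and x of tub_round in the frame of mat between -0.09 and 0.03 m and y of tub_round in the frame of mat between -0.056 and 0.056 m and height (world z) of tub_round below 0.01 m and angle between tub_round's own z axis and vertical below 0.08 rad and linear speed of each of tub_round, lid_round below 0.02 m/s and horizontal distance between lid_round and tub_round below 0.011 m and z of lid_round in the frame of tub_round between 0.055 and 0.0615 m and angle between lid_round's own z axis and vertical below 0.05 rad) or (horizontal distance between small_square and mat below 0.13 m and x of tub_square in the frame of mat between -0.09 and 0.03 m and y of tub_square in the frame of mat between -0.056 and 0.056 m and height (world z) of tub_square below 0.01 m and angle between tub_square's own z axis and vertical below 0.08 rad and linear speed of each of tub_square, lid_square below 0.02 m/s and horizontal distance between lid_square and tub_square below 0.011 m and z of lid_square in the frame of tub_square between 0.055 and 0.0615 m and angle between lid_square's own z axis and vertical below 0.05 rad))), for 0.2 s.
At the end, for the whole second after the job is handed in: The big tub matching the small tub on the mat stands upright wholly on the mat in front of it (centre within 56 mm of the mat's x axis, x from -90 to +30 mm), its own lid seated level (centred within 11 mm, within 2.5 mm of fully down, tilt under 0.05 rad), both at rest (((horizontal distance between small_round and mat below 0.13 m and x of tub_round in the frame of mat between -0.09 and 0.03 m and y of tub_round in the frame of mat between -0.056 and 0.056 m and height (world z) of tub_round below 0.01 m and angle between tub_round's own z axis and vertical below 0.08 rad and linear speed of each of tub_round, lid_round below 0.02 m/s and horizontal distance between lid_round and tub_round below 0.011 m and z of lid_round in the frame of tub_round between 0.055 and 0.0615 m and angle between lid_round's own z axis and vertical below 0.05 rad) or (horizontal distance between small_square and mat below 0.13 m and x of tub_square in the frame of mat between -0.09 and 0.03 m and y of tub_square in the frame of mat between -0.056 and 0.056 m and height (world z) of tub_square below 0.01 m and angle between tub_square's own z axis and vertical below 0.08 rad and linear speed of each of tub_square, lid_square below 0.02 m/s and horizontal distance between lid_square and tub_square below 0.011 m and z of lid_square in the frame of tub_square between 0.055 and 0.0615 m and angle between lid_square's own z axis and vertical below 0.05 rad))); the robot touches nothing.
It fails at once if a big tub is lifted (over 15 mm) or tipped (over 0.2 rad) (height (world z) of any of tub_round, tub_square above 0.015 m or angle between any of tub_round, tub_square's own z axis and vertical above 0.2 rad).
It fails at once if a small tub is moved by more than 20 mm (distance of any of small_round, small_square from where it was at the start of the episode above 0.02 m).
It fails at once if the big tub or the lid of the other shape is moved by more than 30 mm ((horizontal distance between small_round and mat below 0.13 m and distance of any of tub_square, lid_square from where it was at the start of the episode above 0.03 m) or (horizontal distance between small_square and mat below 0.13 m and distance of any of tub_round, lid_round from where it was at the start of the episode above 0.03 m)).
It fails at once if the drink is moved by more than 30 mm or tipped (distance of cup from where it was at the start of the episode above 0.03 m or angle between cup's own z axis and vertical above 0.25 rad).
It also fails if it takes over 51 s, if anything falls off the work surface, if the arm or the gripper's body presses on something with over 40 N, if the wrist force passes 120 N, or if a joint passes its speed limit or range.

## Robot

A 6-joint arm with a two-finger parallel gripper is mounted at the origin on the work surface. World frame = base frame: x ahead of the robot, y to its left, z up, the work surface at z = 0. Lengths are in mm, angles in rad, forces in N, time in s.
With the tool pointing down it reaches from about 350 to 925 mm from the base axis. Payload 6.4 kg.
Tool frame: the origin (TCP) lies midway between the tips of the shut fingers; the grasp point (between the pads) lies pinch_z behind it (pinch_z is the distance from the TCP to the grasp point, in mm); z points along the fingers, y is the line along which they close (so a half turn about z gives the same grasp; the last joint's range is limited). The gripper opens to 94 mm and grips with 3 to 60 N. Pads are 16 mm wide; open, the fingers measure 119 mm over their backs; the gripper's body (75 mm by 177 mm) begins 78 mm behind the grasp point.
Start: joints at [1.074, 0.245, 1.558, -0, 1.339, -0.174], TCP at [206.192, 616.44, 205.455] pointing down, gripper open.
Joint ranges: [-3.13, 3.13], [-1.02, 2.26], [0.13, 2.54], [-0.95, 4.09], [0.21, 2.88], [-2.74, 2.74]. Speed limits (rad/s): [2.57, 2.57, 3.14, 3.14, 3.14, 3.14].

## Interface

Orientations are given as a rotation vector (axis times angle).
In Python, from bench import observe, get_image, camera_info, close_job, look_for, pinch_z gives the robot as it stands. The module is installed in compiled form; this text tells all that it offers.
- The arm moves only by the shell command python3 -m creep 'ROWS' [OPENING] [FORCE]. ROWS is JSON, a list of rows, each an object with "dp": the shift along the tool's x, y, z each as a share of 0.2 m, from -1 to 1, a list of three; "twist": the turn, a rotation vector about the tool's x, y, z each as a share of 0.12 rad, from -1 to 1, a list of three. A call has 1 to 5 rows; each row shifts and turns the commanded pose from where the row before left it, along the tool's axes as they then stand; what a row does not reach is not made up. A row lasts 1/10 s, in which the tool goes at most 50 mm and 8.59 degrees, less where a joint would pass 70% of its speed; a pose out of reach is approached as far as the arm can. A call with a number of a shift or a turn outside -1 to 1 is refused whole. A call with a gripper value outside its range is refused whole. OPENING is the opening, from -1 (shut) to 1 (fully open), set as the call begins (- or left out, the last holds). The fingers move at their own pace and stop on an object; FORCE is the grip in N (left out, the last holds). Time passes only in rows, so rows that do not move let the fingers close. It gives the time, the measured TCP pose, the force, the opening and the grip force at its end, in the units of the state.
- observe(): the state, without advancing time (a new reading comes with each control period).
- get_image(name): name is "side" or "top"; returns the picture (420x560x3 uint8, red, green, blue); there is no depth.
- camera_info(name): a dict with "intrinsics" (3x3 intrinsics, pixels), "T" (4x4, takes a point from camera to world coordinates). Camera axes: x right, y down, z forward; pixel columns grow to the right and rows downward; lengths in mm; the calibration is good to about 2 mm. A picture is of the moment at which its call begins. camera_info takes no time and is no camera call.
- close_job(): hands the job in; it is judged then, once.
Trained networks look in the newest picture that a camera, given by its name, has taken for a name from the list of things; names that differ only in an ending like _2 or _b are one class to them, and where a whole thing is asked for, a point or a joint stands for the part that bears it (a point fixed in the world has none). Each returns a list of dicts, best first, with "confidence" (0 to 1); they miss things now and then, are a little off and sometimes report something else, mostly with a low value. They report only what shows in the picture. A call takes as long as a camera call. They do not tell look-alikes from the thing itself.
- look_for(thing, camera): "xy" ([column, row] as shares, 0 to 1, of the picture: columns of its width, rows of its height, amid what is visible of it).
The state is a dict: "time_s": time; "qpos": joint angles; "qd": joint speeds; "joint_torque": joint torques, N m; "tool_pos": TCP position; "eef_rot": TCP orientation; "contact_force": force on the tool from outside, world axes, zero at the start; "wrist_torque": the same for the moment, N m; "finger_gap": finger opening in mm; "grip_force": force on a finger pad.
Only numpy, scipy, OpenCV 4.12 (cv2) and the standard library are available. Lean on these libraries where they do the work, as an engineer would, in place of code of your own. Each camera call takes 0.05 s, during which the arm holds its last target. There are 200 camera calls.

## Working session

There is one attempt and no reset: what is moved stays moved. The work goes in short steps, Python scripts to look and compute and a shell command to move; the robot and the scene stay as the last step left them, time stands still between calls to the robot, and variables do not carry over. Pictures are saved under pics/ and viewed, at most 10 in all, crops included, and the job is handed in when it is done.

```bash
mkdir -p pics; cat > h.py <<'E'
import numpy as np, cv2
from bench import *
from scipy.spatial.transform import Rotation as R
def ray(cam,uv,z):
    c=camera_info(cam);K=np.array(c["intrinsics"]);T=np.array(c["T"])
    d=T[:3,:3]@np.linalg.solve(K,[uv[0],uv[1],1.]);o=T[:3,3]
    return (o+d*(z-o[2])/d[2])[:3]
def save(cam,n):
    im=get_image(cam);cv2.imwrite(f"pics/{n}.png",im[:,:,::-1]);return im
E
python3 - <<'E'
from h import *
for c in("top","side"):
    save(c,c+"0"); i=camera_info(c);print(c,np.round(i["T"],2).tolist(),np.round(i["intrinsics"],1).tolist())
Z=dict(mat=1,tub_round=65,tub_square=65,lid_round=10,lid_square=10,small_round=45,small_square=45,cup=85)
for t,z in Z.items():
    for c in ("top",):
        for d in look_for(t,c)[:3]:
            uv=np.array(d["xy"])*[560,420];print(t,c,round(d["confidence"],2),uv.round(),ray(c,uv,z).round())
o=observe();print(o["time_s"],o["tool_pos"],o["eef_rot"],R.from_rotvec(o["eef_rot"]).as_matrix().round(3).tolist(),o["finger_gap"],pinch_z)
E
```

```text
top [[-0.01, -0.99, 0.13, 318.28], [-1.0, 0.01, -0.01, -1.66], [0.0, -0.13, -0.99, 1285.78], [0.0, 0.0, 0.0, 1.0]] [[396.6, 0.0, 275.1], [0.0, 396.6, 204.7], [0.0, 0.0, 1.0]]
side [[0.7, -0.51, 0.49, -205.33], [-0.71, -0.51, 0.48, -670.81], [0.0, -0.69, -0.73, 1053.29], [0.0, 0.0, 0.0, 1.0]] [[450.6, 0.0, 282.2], [0.0, 450.6, 211.9], [0.0, 0.0, 1.0]]
mat top 0.88 [272. 181.] [565.   1.   1.]
tub_round top 0.7 [361. 218.] [ 432. -273.   65.]
tub_square top 0.98 [195. 218.] [440. 240.  65.]
lid_round top 0.73 [194. 160.] [635. 255.  10.]
lid_square top 0.77 [419. 265.] [ 283. -464.   10.]
lid_square top 0.61 [356. 157.] [ 638. -277.   10.]
small_round top 0.54 [147. 178.] [570. 397.  45.]
small_square top 0.68 [279. 151.] [654. -22.  45.]
cup top 0.63 [411. 172.] [ 569. -430.   85.]
0.5 [206.19878061 616.42110489 205.42487473] [-5.04845604e-01 -3.10076216e+00  7.62897326e-05] [[-0.948, 0.317, -0.0], [0.317, 0.948, -0.0], [-0.0, -0.0, -1.0]] 93.66006098957088 18.8
```

View pics/top0.png

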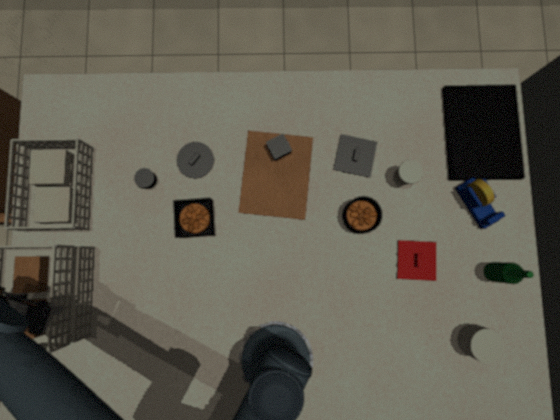

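View pics/side0.png

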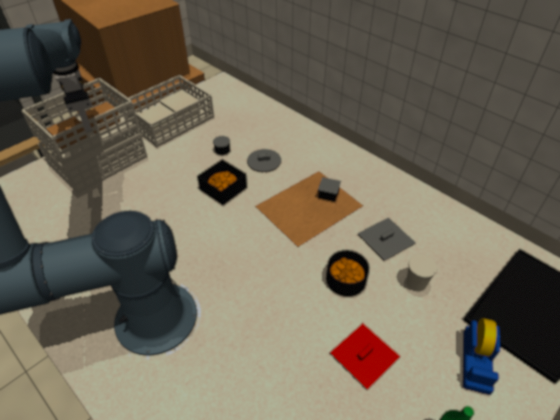

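The order is square: a grey square tub sits on the mat at about (279,148). The open square tub is at (195,218) and the grey square lid at (356,155). The red one at (417,260) is a decoy. Next I'll get precise outlines.

```bash
cat >> h.py <<'E'
def blob(mask,seed):
    n,l,s,c=cv2.connectedComponentsWithStats(mask.astype(np.uint8))
    ids=[i for i in range(1,n) if s[i,4]>60]
    i=min(ids,key=lambda i:np.hypot(*(c[i]-seed)));return (l==i).astype(np.uint8)
def rect(cam,m,z):
    ct=max(cv2.findContours(m,0,1)[0],key=cv2.contourArea)[:,0,:]
    P=np.array([ray(cam,p,z)[:2] for p in ct],np.float32)
    r=cv2.minAreaRect(P);return np.round(r[0],1),np.round(r[1],1),round(r[2],1)
E
python3 - <<'E'
from h import *
im=cv2.imread("pics/top0.png").astype(int);b,g,r=im[...,0],im[...,1],im[...,2]
hsv=cv2.cvtColor(im.astype(np.uint8),cv2.COLOR_BGR2HSV)
for p in [(270,190),(340,150),(348,165),(354,156),(330,150),(182,225),(210,212),(280,148),(195,218),(225,230)]: print(p,im[p[1],p[0]],end=' ')
print()
sat=hsv[...,1];v=hsv[...,2]
print("mat",rect("top",blob((r-b>60),(275,180)),1))
print("lid",rect("top",blob((v>60)&(v<118)&(sat<60),(356,155)),10))
m=blob((v<45),(195,218));print("tub",rect("top",m,65),m.sum(),rect("top",m,0))
m=(v<70)&(sat<90);m[:, :330]=0;m[:,385:]=0;m[:130]=0;m[180:]=0
print("bar",rect("top",blob(m,(354,155)),30),m.sum())
big=lambda x,y:cv2.resize(im[y-40:y+40,x-50:x+50].astype(np.uint8),None,fx=4,fy=4,interpolation=cv2.INTER_CUBIC)
cv2.imwrite("pics/c.png",np.hstack([big(195,218),big(356,155)]))
E
```

```text
(270, 190) [ 47  72 101] (340, 150) [63 67 66] (348, 165) [73 75 74] (354, 156) [49 51 53] (330, 150) [ 98 114 122] (182, 225) [33 59 91] (210, 212) [ 8 11  7] (280, 148) [63 68 70] (195, 218) [32 62 99] (225, 230) [110 125 127] 
mat (array([447. , 254.2]), array([88.2, 88.1]), 89.2)
lid (array([ 644.9, -273.1]), array([133.5, 134.5]), 76.4)
tub (array([440.8, 243.7]), array([114. , 119.7]), 3.4) 663 (array([447.3, 256.7]), array([120.1, 126.1]), 3.4)
bar (array([ 654.9, -271.5]), array([113.1,  83.3]), 77.1) 583
```

View pics/c.png

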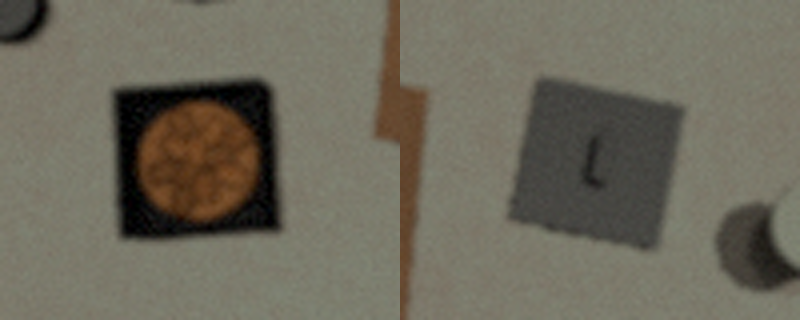

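The first crop shows the tub at about (195,219) with yaw of about +3°. The second shows the lid at about (356,156), with its bar running roughly down the image and leaning left, so yaw of about -13°. I'll turn the tool square to the tub's near wall now.

```bash
python3 -m creep '[{"dp":[0,0,0],"twist":[0,0,-0.8]},{"dp":[0,0,0],"twist":[0,0,-0.8]},{"dp":[0,0,0],"twist":[0,0,-0.8]},{"dp":[0,0,0],"twist":[0,0,-0.8]},{"dp":[0,0,0],"twist":[0,0,0]}]' 0
cat >> h.py <<'E'
def go(t):
    "remaining shift in the present tool axes, shares of 0.2 m; tool y angle in deg"
    o=observe();M=R.from_rotvec(o["eef_rot"]).as_matrix();d=np.array(t)-o["tool_pos"]
    print("t",round(o["time_s"],2),"pos",np.round(o["tool_pos"],1),"yang",round(np.degrees(np.arctan2(M[1,1],M[0,1])),2),"dp",np.round(M.T@d/200,3),"F",np.round(o["contact_force"],1),"gap",round(o["finger_gap"],1),"grip",round(o["grip_force"],1))
E
python3 - <<'E'
from h import *
im=cv2.imread("pics/top0.png").astype(int);b,r=im[...,0],im[...,2]
hsv=cv2.cvtColor(im.astype(np.uint8),cv2.COLOR_BGR2HSV);s,v=hsv[...,1],hsv[...,2]
m=blob((r-b>40),(275,180));print("mat",rect("top",m,1),m.sum())
print("lid",rect("top",blob((v<96)&(s<60),(356,155)),10))
print("lid2",rect("top",blob((v<90)&(s<60),(356,155)),10))
for t,z in (("small_square",45),("mat",1),("tub_square",65),("lid_square",10)):
    for k in [look_for(t,"side")]:
        for d in k[:2]: print(t,round(d["confidence"],2),ray("side",np.array(d["xy"])*[560,420],z).round())
go([445.3,190.1,150])
E
```

```text
time_s: 1.0
tool_pos: [206.2, 616.4, 205.5]
eef_rot: [0.096, -3.14, 0.0]
contact_force: [-0.1, -0.7, 0.2]
finger_gap: 57.5
grip_force: 0.0
mat (array([587.3, -12.2]), array([216. , 275.2]), 83.1) 4812
lid (array([ 644.5, -273. ]), array([125.8, 127.1]), 76.4)
lid2 (array([ 644.2, -272.3]), array([124.5, 125.6]), 76.4)
small_square 0.66 [663. -24.  45.]
mat 0.56 [577.  -9.   1.]
tub_square 0.91 [418. 213.  65.]
tub_square 0.71 [ 605. -300.   65.]
lid_square 0.87 [ 303. -457.   10.]
lid_square 0.57 [ 654. -273.   10.]
t 1.2 pos [206.2 616.5 205.5] yang 93.43 dp [-1.066 -2.2    0.277] F [ 0.2  0.5 -0.4] gap 46.9 grip 0.0
```

```bash
python3 -m creep '[{"dp":[-0.107,-0.22,0],"twist":[0,0,0]},{"dp":[-0.107,-0.22,0],"twist":[0,0,0]},{"dp":[-0.107,-0.22,0],"twist":[0,0,0]},{"dp":[-0.107,-0.22,0],"twist":[0,0,0]},{"dp":[-0.107,-0.22,0],"twist":[0,0,0]}]' && python3 -m creep '[{"dp":[-0.107,-0.22,0],"twist":[0,0,0]},{"dp":[-0.107,-0.22,0],"twist":[0,0,0]},{"dp":[-0.107,-0.22,0],"twist":[0,0,0]},{"dp":[-0.107,-0.22,0],"twist":[0,0,0]},{"dp":[-0.107,-0.22,0],"twist":[0,0,0]}]' >/dev/null && python3 -m creep '[{"dp":[0,0,0.15],"twist":[0,0,0]},{"dp":[0,0,0.15],"twist":[0,0,0]},{"dp":[0,0,0],"twist":[0,0,0]}]'
python3 - <<'E'
from h import *
save("top","t1");save("side","s1");go([445.3,190.1,47])
a=cv2.imread("pics/t1.png")[170:270,140:265];b=cv2.imread("pics/s1.png")[125:225,160:285]
cv2.imwrite("pics/c1.png",cv2.resize(np.hstack([a,b]),(800,320),interpolation=cv2.INTER_CUBIC))
E
```

```text
time_s: 1.7
tool_pos: [327.0, 401.8, 205.6]
eef_rot: [-0.095, 3.14, 0.0]
contact_force: [0.9, 0.5, -0.4]
finger_gap: 46.9
grip_force: 0.0
time_s: 2.5
tool_pos: [443.9, 189.3, 141.6]
eef_rot: [0.093, -3.132, 0.002]
contact_force: [-0.5, 0.2, -0.2]
finger_gap: 46.8
grip_force: 0.0
t 2.6 pos [446.6 190.4 145.8] yang 93.49 dp [ 0.007 -0.001  0.494] F [0.3 0.4 0.3] gap 47.1 grip 0.0
```

View pics/c1.png

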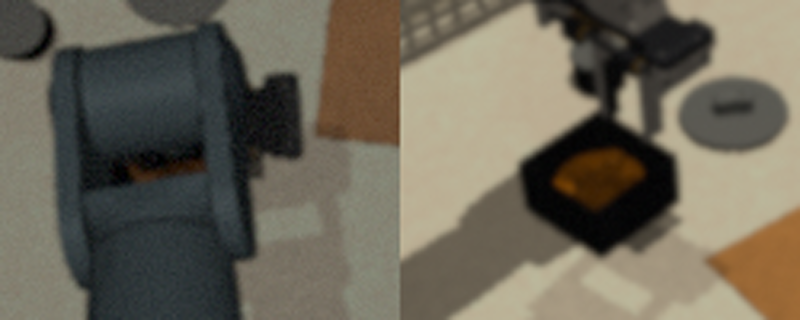

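The side view shows the two fingers straddling the tub's near-right wall, so I'll descend and close gently.

```bash
python3 -m creep '[{"dp":[0.007,0,0.12],"twist":[0,0,0]},{"dp":[0,0,0.12],"twist":[0,0,0]},{"dp":[0,0,0.12],"twist":[0,0,0]},{"dp":[0,0,0.08],"twist":[0,0,0]},{"dp":[0,0,0.05],"twist":[0,0,0]}]' && python3 -m creep '[{"dp":[0,0,0],"twist":[0,0,0]},{"dp":[0,0,0],"twist":[0,0,0]},{"dp":[0,0,0],"twist":[0,0,0]},{"dp":[0,0,0],"twist":[0,0,0]},{"dp":[0,0,0],"twist":[0,0,0]}]' -1 12
python3 -c "
from h import *
go([545.8,-62.7,46])"
```

```text
time_s: 3.1
tool_pos: [446.1, 190.9, 48.1]
eef_rot: [-0.097, 3.138, 0.0]
contact_force: [0.2, -0.0, -0.0]
finger_gap: 46.8
grip_force: 0.0
time_s: 3.6
tool_pos: [445.9, 190.8, 48.3]
eef_rot: [-0.095, 3.139, 0.002]
contact_force: [-0.2, 3.7, 2.5]
finger_gap: 10.1
grip_force: 1.8
t 3.6 pos [445.9 190.8  48.3] yang 93.47 dp [-0.422 -1.296  0.01 ] F [-0.2  3.7  2.5] gap 10.1 grip 1.8
```

```bash
python3 -m creep '[{"dp":[0,0,0],"twist":[0,0,0]},{"dp":[0,0,0],"twist":[0,0,0]},{"dp":[0,0,0],"twist":[0,0,0]},{"dp":[0,0,0],"twist":[0,0,0]}]' -1 18
python3 -c "
from h import *
go([545.8,-62.7,48])"
```

```text
time_s: 4.0
tool_pos: [445.9, 190.9, 48.2]
eef_rot: [-0.096, 3.139, 0.002]
contact_force: [-0.8, 4.7, 5.5]
finger_gap: 4.0
grip_force: 18.0
t 4.0 pos [445.9 190.9  48.2] yang 93.49 dp [-0.421 -1.296  0.   ] F [-0.8  4.7  5.5] gap 4.0 grip 18.0
```

Gap 4.0 mm matches the wall thickness. Now sliding.

```bash
python3 -m creep '[{"dp":[-0.007,-0.02,0],"twist":[0,0,0]},{"dp":[-0.013,-0.04,0],"twist":[0,0,0]},{"dp":[-0.02,-0.06,0],"twist":[0,0,0]},{"dp":[-0.02,-0.06,0],"twist":[0,0,0]},{"dp":[-0.02,-0.06,0],"twist":[0,0,0]}]' && python3 -m creep '[{"dp":[-0.02,-0.06,0],"twist":[0,0,0]},{"dp":[-0.02,-0.06,0],"twist":[0,0,0]},{"dp":[-0.02,-0.06,0],"twist":[0,0,0]},{"dp":[-0.02,-0.06,0],"twist":[0,0,0]},{"dp":[-0.02,-0.06,0],"twist":[0,0,0]}]'
python3 -c "
from h import *
go([545.8,-62.7,48.2])"
```

```text
time_s: 4.5
tool_pos: [464.5, 144.0, 48.2]
eef_rot: [-0.096, 3.14, 0.004]
contact_force: [-2.3, 7.2, 7.4]
finger_gap: 4.3
grip_force: 18.0
time_s: 5.0
tool_pos: [488.0, 85.4, 48.2]
eef_rot: [0.095, -3.14, -0.004]
contact_force: [-1.6, 7.9, 7.4]
finger_gap: 3.8
grip_force: 18.1
t 5.0 pos [488.   85.4  48.2] yang 93.48 dp [-0.244 -0.757 -0.002] F [-1.6  7.9  7.4] gap 3.8 grip 18.1
```

```bash
S='[]'; python3 -m creep '[{"dp":[-0.02,-0.06,0],"twist":[0,0,0]},{"dp":[-0.02,-0.06,0],"twist":[0,0,0]},{"dp":[-0.02,-0.06,0],"twist":[0,0,0]},{"dp":[-0.02,-0.06,0],"twist":[0,0,0]},{"dp":[-0.02,-0.06,0],"twist":[0,0,0]}]' && python3 -m creep '[{"dp":[-0.02,-0.06,0],"twist":[0,0,0]},{"dp":[-0.02,-0.06,0],"twist":[0,0,0]},{"dp":[-0.02,-0.06,0],"twist":[0,0,0]},{"dp":[-0.02,-0.06,0],"twist":[0,0,0]},{"dp":[-0.02,-0.06,0],"twist":[0,0,0]}]' && python3 -m creep '[{"dp":[-0.02,-0.06,0],"twist":[0,0,0]},{"dp":[-0.015,-0.05,0],"twist":[0,0,0]},{"dp":[-0.01,-0.03,0],"twist":[0,0,0]},{"dp":[0,0,0],"twist":[0,0,0]}]'
python3 -c "
from h import *
go([545.8,-62.7,48.2])"
```

```text
time_s: 5.5
tool_pos: [511.4, 27.0, 48.2]
eef_rot: [0.095, -3.139, -0.005]
contact_force: [-3.3, 8.1, 8.4]
finger_gap: 4.3
grip_force: 18.2
time_s: 6.0
tool_pos: [534.8, -31.4, 48.2]
eef_rot: [0.095, -3.138, -0.006]
contact_force: [-2.5, 9.0, 10.7]
finger_gap: 4.4
grip_force: 18.5
time_s: 6.4
tool_pos: [545.9, -59.8, 48.2]
eef_rot: [0.095, -3.139, -0.003]
contact_force: [-0.9, 4.9, 8.6]
finger_gap: 3.9
grip_force: 18.0
t 6.4 pos [545.9 -59.8  48.2] yang 93.47 dp [ 0.001 -0.014  0.   ] F [-0.9  4.9  8.6] gap 3.9 grip 18.0
```

```bash
python3 -m creep '[{"dp":[0,0,0],"twist":[0,0,0]},{"dp":[0,0,0],"twist":[0,0,0]},{"dp":[0,0,0],"twist":[0,0,0]},{"dp":[0,0,0],"twist":[0,0,0]},{"dp":[0,0,0],"twist":[0,0,0]}]' 0 >/dev/null; python3 -m creep '[{"dp":[0,0,-0.1],"twist":[0,0,0]},{"dp":[0,0,-0.2],"twist":[0,0,0]},{"dp":[0,0,-0.2],"twist":[0,0,0]},{"dp":[0,0,-0.2],"twist":[0,0,0]},{"dp":[0,0,0],"twist":[0,0,0]}]'; python3 -m creep '[{"dp":[0,0,0],"twist":[0,0,0.83]},{"dp":[0,0,0],"twist":[0,0,0.83]},{"dp":[0,0,0],"twist":[0,0,0.82]},{"dp":[0,0,0],"twist":[0,0,0]}]'
python3 -c "
from h import *
go([644.4,-272.7,120])"
```

```text
time_s: 7.4
tool_pos: [549.5, -61.3, 194.3]
eef_rot: [-0.096, 3.129, -0.007]
contact_force: [-0.1, -0.3, 1.5]
finger_gap: 47.2
grip_force: 0.0
time_s: 7.8
tool_pos: [545.3, -59.9, 186.5]
eef_rot: [-0.37, -3.118, -0.0]
contact_force: [-0.1, 0.2, -1.1]
finger_gap: 47.2
grip_force: 0.0
t 7.8 pos [545.3 -59.9 186.5] yang 76.47 dp [-0.731 -0.918  0.331] F [-0.1  0.2 -1.1] gap 47.2 grip 0.0
```

```bash
python3 -m creep '[{"dp":[-0.122,-0.153,0],"twist":[0,0,0]},{"dp":[-0.122,-0.153,0],"twist":[0,0,0]},{"dp":[-0.122,-0.153,0],"twist":[0,0,0]},{"dp":[-0.122,-0.153,0],"twist":[0,0,0]},{"dp":[-0.122,-0.153,0],"twist":[0,0,0]}]' >/dev/null;  python3 -m creep '[{"dp":[-0.122,-0.153,0.1],"twist":[0,0,0]},{"dp":[0,0,0.15],"twist":[0,0,0]},{"dp":[0,0,0.08],"twist":[0,0,0]},{"dp":[0,0,0],"twist":[0,0,0]},{"dp":[0,0,0],"twist":[0,0,0]}]'
python3 - <<'E'
from h import *
t=save("top","t2");s=save("side","s2");go([644.4,-272.7,13])
a=cv2.imread("pics/t2.png")[110:210,230:390];b=cv2.imread("pics/s2.png")[160:260,290:450]
cv2.imwrite("pics/c2.png",cv2.resize(np.hstack([a,b]),(800,250),interpolation=cv2.INTER_CUBIC))
im=cv2.imread("pics/t2.png");v=cv2.cvtColor(im,cv2.COLOR_BGR2HSV)[...,2].astype(int);d=im[...,2].astype(int)-im[...,0]
m=blob(d>45,(278,190));
m=blob((v<35),(278,190));print(rect("top",m,65),m.sum())
E
```

```text
time_s: 8.8
tool_pos: [645.1, -272.1, 121.7]
eef_rot: [-0.368, -3.12, -0.0]
contact_force: [0.7, 0.0, 0.7]
finger_gap: 47.2
grip_force: 0.0
t 8.9 pos [ 646.  -272.7  123.5] yang 76.53 dp [ 0.009 -0.002  0.553] F [ 0.2 -0.3 -0.3] gap 47.0 grip 0.0
(array([537.1,  -6.2]), array([120. , 112.7]), 3.6) 583
```

View pics/c2.png

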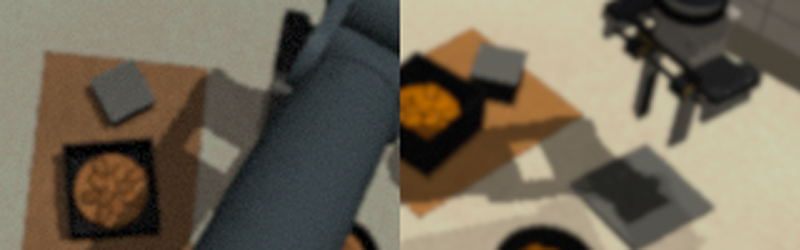

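The tub is on the mat in front of the small tub, and the gripper is hanging over the lid. Descending onto the bar.

```bash
python3 -m creep '[{"dp":[0.009,0,0.15],"twist":[0,0,0]},{"dp":[0,0,0.15],"twist":[0,0,0]},{"dp":[0,0,0.13],"twist":[0,0,0]},{"dp":[0,0,0.08],"twist":[0,0,0]},{"dp":[0,0,0.025],"twist":[0,0,0]}]'; python3 -m creep '[{"dp":[0,0,0],"twist":[0,0,0]},{"dp":[0,0,0.01],"twist":[0,0,0]},{"dp":[0,0,0],"twist":[0,0,0]}]'
python3 -c "
from h import *
go([644.4,-272.7,12.5])"
```

```text
time_s: 9.4
tool_pos: [643.0, -271.8, 13.6]
eef_rot: [-0.369, -3.119, -0.001]
contact_force: [-0.1, -0.7, -1.1]
finger_gap: 47.1
grip_force: 0.0
time_s: 9.7
tool_pos: [644.3, -273.0, 14.0]
eef_rot: [0.37, 3.118, -0.002]
contact_force: [0.1, 0.1, 0.2]
finger_gap: 47.4
grip_force: 0.0
t 9.7 pos [ 644.3 -273.    14. ] yang 76.46 dp [-0.     0.001  0.007] F [0.1 0.1 0.2] gap 47.4 grip 0.0
```

```bash
python3 -m creep '[{"dp":[0,0,0],"twist":[0,0,0]},{"dp":[0,0,0],"twist":[0,0,0]},{"dp":[0,0,0],"twist":[0,0,0]},{"dp":[0,0,0],"twist":[0,0,0]},{"dp":[0,0,0],"twist":[0,0,0]}]' -1 20 >/dev/null; python3 -m creep '[{"dp":[0,0,0],"twist":[0,0,0]},{"dp":[0,0,0],"twist":[0,0,0]},{"dp":[0,0,0],"twist":[0,0,0]},{"dp":[0,0,0],"twist":[0,0,0]}]'
python3 - <<'E'
from h import *
go([644.4,-272.7,12.5])
E
```

```text
time_s: 10.6
tool_pos: [643.4, -272.4, 12.5]
eef_rot: [0.37, 3.12, -0.0]
contact_force: [0.2, -0.8, 1.2]
finger_gap: 13.7
grip_force: 20.0
t 10.6 pos [ 643.4 -272.4   12.5] yang 76.46 dp [-0.005 -0.     0.   ] F [ 0.2 -0.8  1.2] gap 13.7 grip 20.0
```

```bash
python3 -m creep '[{"dp":[0,0,-0.05],"twist":[0,0,0]},{"dp":[0,0,-0.15],"twist":[0,0,0]},{"dp":[0,0,-0.2],"twist":[0,0,0]},{"dp":[0,0,-0.2],"twist":[0,0,0]},{"dp":[0,0,-0.1],"twist":[0,0,0]}]';python3 -m creep '[{"dp":[0,0,0],"twist":[0,0,-0.62]},{"dp":[0,0,0],"twist":[0,0,-0.62]},{"dp":[0,0,0],"twist":[0,0,-0.62]},{"dp":[0,0,0],"twist":[0,0,-0.62]},{"dp":[0,0,0],"twist":[0,0,0]}]'
python3 - <<'E'
from h import *
save("top","t3");save("side","s3");go([542,-5,150])
for c,f,sd in(("top","t3",(274,186)),("side","s3",(300,207)),("top","top0",(195,218)),("side","side0",(222,182))):
    im=cv2.imread(f"pics/{f}.png");hsv=cv2.cvtColor(im,cv2.COLOR_BGR2HSV);v=hsv[...,2].astype(int);s=hsv[...,1].astype(int)
    if f in("t3","s3"):
        for d in look_for("tub_square",c)[:2]: print(d)
    blk=((v<40)).astype(np.uint8)
    m=blob(blk,sd);ct=max(cv2.findContours(m,0,1)[0],key=cv2.contourArea)
    q=np.zeros_like(m);cv2.drawContours(q,[cv2.convexHull(ct)],-1,1,-1)
    food=q*((v>=40)).astype(np.uint8);food=blob(cv2.morphologyEx(food,cv2.MORPH_OPEN,np.ones((3,3),np.uint8)),sd)
    ys,xs=np.nonzero(food);cen=(xs.mean(),ys.mean());print(f,"food",len(xs),np.round(cen,1),ray(c,cen,42).round(1),"sil",rect(c,q,65))
a=cv2.imread("pics/t3.png")[110:230,215:375];b=cv2.imread("pics/s3.png")[150:270,250:410]
cv2.imwrite("pics/c3.png",cv2.resize(np.hstack([a,b]),(800,300),interpolation=cv2.INTER_CUBIC))
E
```

```text
time_s: 11.1
tool_pos: [645.1, -273.4, 158.0]
eef_rot: [0.37, 3.114, -0.004]
contact_force: [0.8, -0.4, -1.0]
finger_gap: 13.6
grip_force: 20.0
time_s: 11.6
tool_pos: [643.4, -272.4, 153.0]
eef_rot: [-0.096, 3.14, -0.0]
contact_force: [0.2, -0.0, -0.6]
finger_gap: 13.7
grip_force: 20.0
t 11.7 pos [ 643.4 -272.4  152.8] yang 93.42 dp [0.426 1.365 0.014] F [-0.5  0.4 -0.7] gap 14.2 grip 20.0
{'xy': [0.4948, 0.441], 'confidence': 0.67}
t3 food 737 [273.7 185.4] [541.9  -4.7  42. ] sil (array([536.4,  -5.7]), array([124.5, 116.8]), 3.9)
{'xy': [0.5336, 0.4879], 'confidence': 0.71}
{'xy': [0.7068, 0.4895], 'confidence': 0.3}
s3 food 500 [298.6 202.8] [543.   -5.7  42. ] sil (array([535.3, -23.9]), array([186. , 143.6]), 4.7)
top0 food 760 [194.1 217.8] [441.6 247.   42. ] sil (array([440.8, 244.3]), array([115.4, 120.6]), 1.1)
side0 food 408 [221.8 179.7] [441.9 249.   42. ] sil (array([424.2, 221.9]), array([146.1, 155. ]), 3.5)
```

View pics/c3.png

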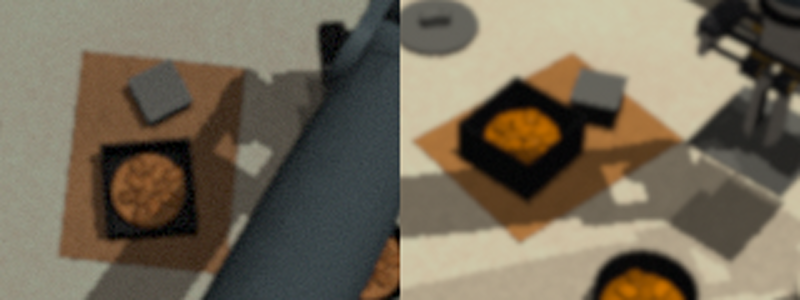

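Both cameras put the tub at about (542,-5), which agrees with the slide distance. The lid hangs level from the fingers. Carrying it over.

```bash
python3 -m creep '[{"dp":[0.03,0.1,0],"twist":[0,0,0]},{"dp":[0.05,0.16,0],"twist":[0,0,0]},{"dp":[0.055,0.175,0],"twist":[0,0,0]},{"dp":[0.055,0.175,0],"twist":[0,0,0]},{"dp":[0.055,0.175,0],"twist":[0,0,0]}]' >/dev/null; python3 -m creep '[{"dp":[0.055,0.175,0],"twist":[0,0,0]},{"dp":[0.055,0.175,0],"twist":[0,0,0]},{"dp":[0.045,0.13,0],"twist":[0,0,0]},{"dp":[0.03,0.1,0],"twist":[0,0,0]},{"dp":[0,0,0],"twist":[0,0,0]}]'; python3 -m creep '[{"dp":[0,0,0.1],"twist":[0,0,0]},{"dp":[0,0,0.1],"twist":[0,0,0]},{"dp":[0,0,0.05],"twist":[0,0,0]},{"dp":[0,0,0],"twist":[0,0,0]},{"dp":[0,0,0],"twist":[0,0,0]}]'
python3 - <<'E'
from h import *
save("side","s4");go([541.3,-5,72])
b=cv2.imread("pics/s4.png")[110:270,200:410]
cv2.imwrite("pics/c4.png",cv2.resize(b,(788,600),interpolation=cv2.INTER_CUBIC))
E
```

```text
time_s: 12.8
tool_pos: [540.0, -3.2, 152.5]
eef_rot: [0.1, -3.14, -0.001]
contact_force: [-0.0, -0.1, -0.4]
finger_gap: 13.9
grip_force: 20.0
time_s: 13.3
tool_pos: [541.4, -5.7, 103.0]
eef_rot: [-0.095, 3.14, -0.0]
contact_force: [0.9, -0.0, -0.6]
finger_gap: 13.9
grip_force: 20.0
t 13.35 pos [541.7  -5.7 103.4] yang 93.48 dp [0.002 0.004 0.157] F [-0.7 -0.2 -0.7] gap 14.0 grip 20.0
```

View pics/c4.png

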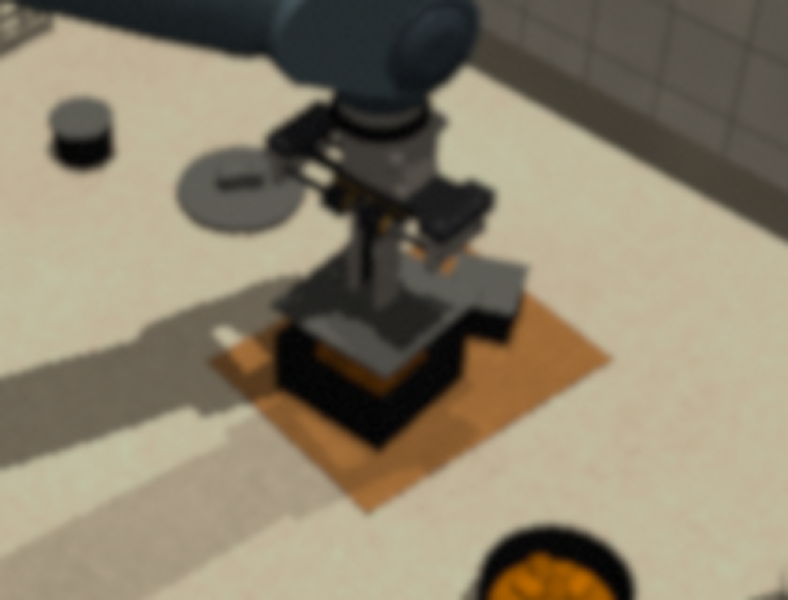

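The lid is level and centred over the tub in the side view. Its front corner at (390,375) sits above the tub's corner at (380,440). Lowering slowly.

```bash
python3 -m creep '[{"dp":[0.002,0.003,0.05],"twist":[0,0,0]},{"dp":[0,0,0.04],"twist":[0,0,0]},{"dp":[0,0,0.025],"twist":[0,0,0]},{"dp":[0,0,0.015],"twist":[0,0,0]},{"dp":[0,0,0],"twist":[0,0,0]}]'; python3 -m creep '[{"dp":[0,0,0.01],"twist":[0,0,0]},{"dp":[0,0,0.01],"twist":[0,0,0]},{"dp":[0,0,0.005],"twist":[0,0,0]},{"dp":[0,0,0],"twist":[0,0,0]}]'
python3 -c "
from h import *
go([541.3,-5,72])"
```

```text
time_s: 13.85
tool_pos: [540.0, -4.5, 75.8]
eef_rot: [0.096, -3.139, -0.0]
contact_force: [-0.2, 0.5, 0.1]
finger_gap: 13.4
grip_force: 20.0
time_s: 14.25
tool_pos: [540.5, -4.6, 71.5]
eef_rot: [-0.096, 3.14, -0.0]
contact_force: [-0.7, -1.1, -0.8]
finger_gap: 13.8
grip_force: 20.0
t 14.25 pos [540.5  -4.6  71.5] yang 93.51 dp [-0.004 -0.002 -0.002] F [-0.7 -1.1 -0.8] gap 13.8 grip 20.0
```

```bash
python3 -m creep '[{"dp":[0,0,0.005],"twist":[0,0,0]},{"dp":[0,0,0.005],"twist":[0,0,0]},{"dp":[0,0,0],"twist":[0,0,0]}]'
python3 -c "
from h import *
go([541.3,-5,72])"
```

```text
time_s: 14.55
tool_pos: [540.6, -4.6, 71.4]
eef_rot: [0.097, -3.139, 0.0]
contact_force: [-6.6, 1.2, 12.2]
finger_gap: 14.0
grip_force: 20.0
t 14.55 pos [540.6  -4.6  71.4] yang 93.52 dp [-0.003 -0.002 -0.003] F [-6.6  1.2 12.2] gap 14.0 grip 20.0
```

Contact at 71 mm matches the flange resting on the rim; with the plug stuck outside it would be about 78 mm. Releasing and retreating.

```bash
python3 -m creep '[{"dp":[0,0,-0.005],"twist":[0,0,0]},{"dp":[0,0,0],"twist":[0,0,0]},{"dp":[0,0,0],"twist":[0,0,0]},{"dp":[0,0,0],"twist":[0,0,0]},{"dp":[0,0,0],"twist":[0,0,0]}]' 0 ; python3 -m creep '[{"dp":[0,0,-0.1],"twist":[0,0,0]},{"dp":[0,0,-0.2],"twist":[0,0,0]},{"dp":[0,0,-0.2],"twist":[0,0,0]},{"dp":[0,0,-0.2],"twist":[0,0,0]},{"dp":[0,0,0],"twist":[0,0,0]}]' >/dev/null;  python3 -m creep '[{"dp":[0,0.2,0],"twist":[0,0,0]},{"dp":[0,0.2,0],"twist":[0,0,0]},{"dp":[0,0.2,0],"twist":[0,0,0]},{"dp":[0,0.2,0],"twist":[0,0,0]},{"dp":[0,0.2,0],"twist":[0,0,0]}]'
python3 - <<'E'
from h import *
save("top","t5");save("side","s5");go([541.3,-5,72])
a=cv2.imread("pics/t5.png")[110:230,215:375];b=cv2.imread("pics/s5.png")[140:260,230:390]
cv2.imwrite("pics/c5.png",cv2.resize(np.hstack([a,b]),(800,300),interpolation=cv2.INTER_CUBIC))
im=cv2.imread("pics/t5.png");hsv=cv2.cvtColor(im,cv2.COLOR_BGR2HSV)
print("lid",rect("top",blob((hsv[...,1]<60)&(hsv[...,2]>50)&(hsv[...,2]<96),(274,185)),70))
E
```

```text
time_s: 15.05
tool_pos: [540.3, -4.6, 70.2]
eef_rot: [0.096, -3.14, -0.0]
contact_force: [-0.2, -0.7, 0.7]
finger_gap: 46.4
grip_force: 0.0
time_s: 16.05
tool_pos: [527.5, 196.5, 209.4]
eef_rot: [0.096, -3.139, 0.0]
contact_force: [0.9, -0.5, -0.1]
finger_gap: 46.8
grip_force: 0.0
t 16.15 pos [526.9 198.5 209.3] yang 93.8 dp [-0.005 -1.02   0.686] F [-0.1 -1.  -0. ] gap 46.6 grip 0.0
lid (array([541.8,  -5.3]), array([124.3, 123.1]), 3.6)
```

View pics/c5.png

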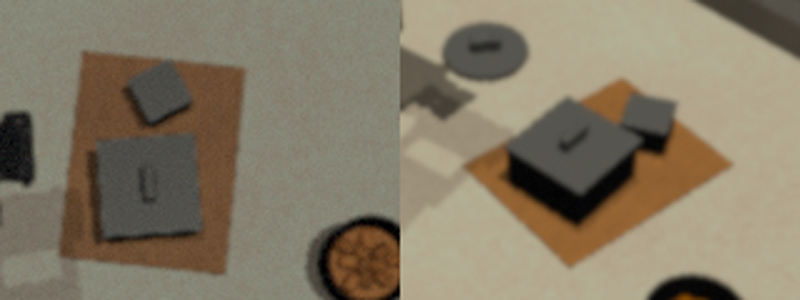

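The lid sits level on the tub, centred at (541.8,-5.3) and sized 124 x 123 at the seated height, and the arm is clear. Handing in.

```bash
python3 -m creep '[{"dp":[0,0,0],"twist":[0,0,0]},{"dp":[0,0,0],"twist":[0,0,0]},{"dp":[0,0,0],"twist":[0,0,0]}]' >/dev/null; python3 -c "
from bench import *
print(close_job())"
```

```text
the job is handed in; nothing more can be done
None
```

I slid the big square tub onto the mat in front of the small square tub, seated its own grey lid level on it, and handed the job in at about 16.5 s; no verdict was returned.

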